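# Stop the pump and dip the herb garden's tank

## Robot

A 7-joint arm with a two-finger parallel gripper is mounted at the origin on the work surface. World frame = base frame: x ahead of the robot, y to its left, z up, the work surface at z = 0. Lengths are in m, angles in rad, forces in N, time in s.
With the tool pointing down it reaches from about 0.4 to 0.85 m from the base axis. Payload 10.4 kg.
Tool frame: the origin (TCP) lies at the very end of the fingers, on their centre line; the grasp point (between the pads) lies 19 mm behind it; z points along the fingers, y is the line along which they close (so a half turn about z gives the same grasp; the last joint's range is limited). The gripper opens to 85 mm and grips with 20 to 120 N. Pads are 22 mm wide; open, the fingers measure 114 mm over their backs; the gripper's body (76 mm by 85 mm) begins 54 mm behind the grasp point. The pads swing forward as they close: fully open they stand 13 mm farther back than shut.
Start: joints at [1.207, 0.332, -0.065, 1.46, 0.022, 1.35, -0.088], TCP at [0.209, -0.589, 0.231] pointing down, gripper open.
Joint ranges: [-2.6, 2.6], [-0.5, 2.12], [-1.47, 1.34], [0.16, 2.42], [-1.27, 4.41], [0.06, 2.06], [-2.6, 2.6]. Speed limits (rad/s): [2.22, 2.22, 2.79, 2.79, 3.14, 3.14, 3.14].

## Interface

Orientations are given as a unit quaternion [x, y, z, w].
In Python, from workcell import manip, optics gives the robot as it stands.
- The arm moves only by the tool jog_arm, never from a script. Its arguments are lists of equal length, an entry for each row: "dr": the turn, a rotation vector about the tool's x, y, z normalised to -1 to 1, where 1 is 4 degrees, a list of three; "translation": the shift along the tool's x, y, z normalised to -1 to 1, where 1 is 0.025 m, a list of three; "jaw": the opening, from 0 (shut) to 1 (fully open). A call has 1 to 10 rows; each row shifts and turns the commanded pose from where the row before left it, along the tool's axes as they then stand; what a row does not reach is not made up. A row lasts 1/10 s, in which the tool goes at most 50 mm and 8.59 degrees, less where a joint would pass 70% of its speed; a pose out of reach is approached as far as the arm can. A call with a number of a shift or a turn outside -1 to 1 is refused whole. A call with a gripper value outside its range is refused whole. The fingers move at their own pace and stop on an object; "squeeze" is the grip in N (left out, the last holds). Time passes only in rows, so rows that do not move let the fingers close. It gives the time, the measured TCP pose, the force, the opening and the grip force at its end, in the units of the state.
- manip.get_obs(): the state, without advancing time (a new reading comes with each control period).
- optics.camera(name): name is "side" or "top" or "wrist"; returns a dict with "color" (400x640x3 uint8, red, green, blue), "mtx" (3x3 intrinsics, pixels), "R" (3x3) and "t" (3): a world point X has camera coordinates R X + t. Camera axes: x right, y down, z forward; pixel columns grow to the right and rows downward; lengths in m; the calibration is good to about 2 mm. A picture is of the moment at which its call begins. There is no depth.
- manip.hand_in(): hands the job in; it is judged then, once.
The state is a dict: "clock": time; "joint_pos": joint angles; "joint_velocities": joint speeds; "tau": joint torques, N m; "position": TCP position; "ee_rot": TCP orientation; "ft_force": force on the tool from outside, world axes, zero at the start; "torque": the same for the moment, N m; "grip_width": opening from 0.0 (shut) to 1.0 (fully open); "grasp_force": force on a finger pad.
Only numpy, scipy, OpenCV 4.12 (cv2) and the standard library are available. Lean on these libraries where they do the work, as an engineer would, in place of code of your own. Each camera call takes 0.05 s, during which the arm holds its last target. There are 200 camera calls.

## Task

Stop the pump of the white herb garden by turning its dial until the pointer stands at the off mark (the one long bar of its scale), so that the water settles. Then take the dipstick from the drip tray, push it gently down the slanting filler neck until its collar stops on the rim, and draw it right out again. Finish while still holding the dipstick for reading: level, marked face up, kept still, its tip over the drip tray about a hand's breadth above it and nothing but the gripper carrying it; leave the bottle, mug and jar where they stand.

Things in the scene. Friction and masses are not known exactly. Their poses are not given: they have to be found in the camera images.
- garden: water-culture herb garden, fixed: white box 190 mm (local x) x 420 mm (local y), 115 mm high, origin at the centre of its underside. Local +y points along its length to the end with dial and neck; turned by up to 0.3 rad from world axes. Herbs up to 170 mm above the deck on its other half (local y below 30 mm). Dial on the deck at local x -12, y +135 mm
- dial_grip (a point): black pump dial on the deck: point on its vertical axis in its bar grip, 24 mm above the deck. Bar 46 long, 13 wide, top 10 mm above this point, foot 16 mm below, on a round skirt 52 mm across; the white line on one half of the bar is the pointer. Flat round scale, 92 mm across: fine ticks every 20 degrees and one long thick bar, the off mark, on the garden's local +x side
- dial (a joint): dial angle, rad: 0 = pointer at the off mark (pointing to the garden's local +x); grows as the dial turns clockwise seen from above, so from a positive value turn counter-clockwise to 0. No stop or click at the mark (travel 3 rad either way), friction about 0.03 N m, stays where it is left; starts at 0.6 to 1.5
- neck: filler neck, a grey tube out of the garden's +y end, rising 40 degrees above the horizontal. Origin: centre of its mouth in the rim's plane, 110 mm above the worktop, 35 mm beyond the end wall. Local +z: along its axis, up and out of the mouth. Rim 34 mm outside; mouth 26 mm, narrowing over 15 mm to a 16 mm bore that ends 60 mm down; the hollow tank beyond takes the whole blade
- stick: dipstick, about 70 g: flat steel blade 10 mm wide (local y), 5 mm thick (local z), grey round collar 38 mm across, grey grip. Origin: on the axis, at the collar's face towards the blade, which stops on the neck's rim. Local +x along the blade to the tip; local +z = marked face (black cross lines), up at the start. Lies level across the tray's two long rims, axis 32.5 mm above the worktop
- stick_grip (a point): middle of the dipstick's grip, on its axis at local x = -43 mm. The grip runs from the collar (x -6 to 0) to x = -83 mm, straight from -10 to -72 mm: 18 mm wide (y), 24 mm high (z). At the start it overhangs the tray's local +y side, clear of the worktop by 20 mm
- stick_tip (a point): point of the dipstick's tip, on the blade's axis at local x = +150 mm; the last 10 mm taper to 6 mm wide. The dipstick's centre of mass is about 35 mm from stick towards the tip
- tray: stainless drip tray, open topped, fixed: 160 mm (local x) x 110 mm (local y), 30 mm high, walls 4 mm, origin at the centre of its underside
- feed_bottle: white plastic bottle, 60 mm across, 150 mm high, loose bystander; origin at its foot
- mug: white mug, 80 mm across, 92 mm high with one handle, loose bystander; origin at its foot
- seed_jar: glass jar with steel lid, 64 mm across, 85 mm high, loose bystander; origin at its foot
There are look-alikes about, which are no part of the job. Several things look just like the tray: the one meant starts farthest to the robot's right.

How it is judged:
On the way, in this order (a step that is already met when the one before it is completed fails the run):
1. the pump dial's pointer rests at the off mark, within 0.15 rad (value of joint dial between -0.15 and 0.15 rad), for 0.3 s.
2. the dipstick is home in the neck: its collar stops on the rim (within 3 mm), blade down the bore (z of stick in the frame of neck below 0.003 m and distance between stick and neck below 0.007 m and z of stick_tip in the frame of neck below -0.14 m and angle between the x axis of stick and the z axis of neck, either way round below 0.12 rad and value of joint dial between -0.17 and 0.17 rad), for 0.1 s.
3. the dipstick is drawn right out of the neck (z of stick_tip in the frame of neck above 0.01 m and contact force between the fingers and stick above 1 N), for 0.1 s.
At the end, for the whole second after the job is handed in: the gripper still holds the dipstick, still (under 30 mm/s), level and marked face up (within 8 degrees), its tip over the drip tray's outline and 40 to 190 mm above the tray's rim, touching neither tray, garden, bottle, mug nor jar; the dial still at the off mark within 0.17 rad (angle between stick's own z axis and vertical below 0.14 rad and x of stick_tip in the frame of tray between -0.08 and 0.08 m and y of stick_tip in the frame of tray between -0.055 and 0.055 m and z of stick_tip in the frame of tray between 0.07 and 0.22 m and contact force between the fingers and stick above 1 N and contact force between stick and tray below 0.1 N and contact force between stick and garden below 0.1 N and linear speed of stick below 0.03 m/s and value of joint dial between -0.17 and 0.17 rad and contact force between stick and feed_bottle below 0.1 N and contact force between stick and mug below 0.1 N and contact force between stick and seed_jar below 0.1 N); the arm keeps its last pose, push and grip.
It fails at once if the dipstick is rammed into the neck or garden (over 40 N) (contact force between stick and garden above 40 N).
It fails at once if bottle, mug or jar shifted by over 30 mm or tipped (distance of any of feed_bottle, mug, seed_jar from where it was at the start of the episode above 0.03 m or angle between any of feed_bottle, mug, seed_jar's own z axis and vertical above 0.4 rad).
It also fails if it takes over 66 s, if anything falls off the work surface, if the arm or the gripper's body presses on something with over 40 N, if the wrist force passes 120 N, or if a joint passes its speed limit or range.

## Working session

There is one attempt and no reset: what is moved stays moved. The work goes in short steps, Python scripts to look and compute and a tool call to move; the robot and the scene stay as the last step left them, time stands still between calls to the robot, and variables do not carry over. Pictures are saved under pics/ and viewed, at most 10 in all, crops included, and the job is handed in when it is done.

Besides the shell and the picture viewer there is one more tool, called after "Call:" as name(argument=value, ...) on one line, values as JSON. jog_arm: Moves the arm, as the interface text tells. Scaled input: -1 to 1 covers 0.025 m each way for a shift and 4 degrees each way for a turn. Its arguments: {"type":"object","properties":{"dr":{"type":"array","items":{"type":"array","items":{"type":"number"}}},"translation":{"type":"array","items":{"type":"array","items":{"type":"number"}}},"jaw":{"type":"array","items":{"type":"number"}},"squeeze":{"type":"number"}},"required":["dr","translation","jaw"]}

```bash
mkdir -p pics; cat > h.py <<'E'
import numpy as np, cv2
from workcell import manip, optics
from scipy.spatial.transform import Rotation as Ro
def snap(n,f):
    c=optics.camera(n); cv2.imwrite(f'pics/{f}.png',c['color'][:,:,::-1]); np.savez(f'pics/{f}.npz',**c); return c
def load(f): return np.load(f'pics/{f}.npz')
def ray(f,p):
    c=load(f); d=np.linalg.inv(c['mtx'])@np.array([p[0],p[1],1.]); R=c['R']; return -R.T@c['t'], R.T@d
def atz(f,p,z):
    o,d=ray(f,p); return o+d*(z-o[2])/d[2]
def tri(*fp):
    A=np.zeros((3,3));b=np.zeros(3);rs=[ray(f,p) for f,p in fp]
    for o,d in rs:
        d=d/np.linalg.norm(d);P=np.eye(3)-np.outer(d,d);A+=P;b+=P@o
    x=np.linalg.solve(A,b)
    return x,[float(np.linalg.norm(np.cross(x-o,d/np.linalg.norm(d)))) for o,d in rs]
def proj(f,X):
    c=load(f);v=c['mtx']@(c['R']@np.asarray(X)+c['t']);return v[:2]/v[2]
E
python3 - <<'E'
from h import *
np.set_printoptions(precision=4,suppress=True)
for n in ['top','side']: c=snap(n,n+'0'); print(n,c['mtx'][0],-c['R'].T@c['t'],c['R'][2])
o=manip.get_obs();print({k:np.round(v,3) for k,v in o.items()})
E
```

```text
top [378.4948   0.     318.0531] [0.3253 0.1565 1.0335] [ 0.1858  0.0061 -0.9826]
side [398.4993   0.     312.3774] [0.1896 0.755  0.8263] [ 0.2912 -0.6132 -0.7343]
{'clock': np.float64(0.1), 'joint_pos': array([ 1.207,  0.333, -0.065,  1.461,  0.022,  1.35 , -0.088]), 'joint_velocities': array([-0.001, -0.001,  0.   , -0.002,  0.001,  0.   ,  0.001]), 'tau': array([  0.002, -62.675,   0.05 , -39.243,   0.016,   0.007,   0.   ]), 'position': array([ 0.209, -0.589,  0.231]), 'ee_rot': array([ 0.986,  0.17 , -0.   , -0.001]), 'ft_force': array([ 1.039, -0.408,  0.537]), 'torque': array([-0.019,  0.018,  0.039]), 'grasp_force': np.float64(0.0), 'grip_width': np.float64(1.004)}
```

View pics/top0.png

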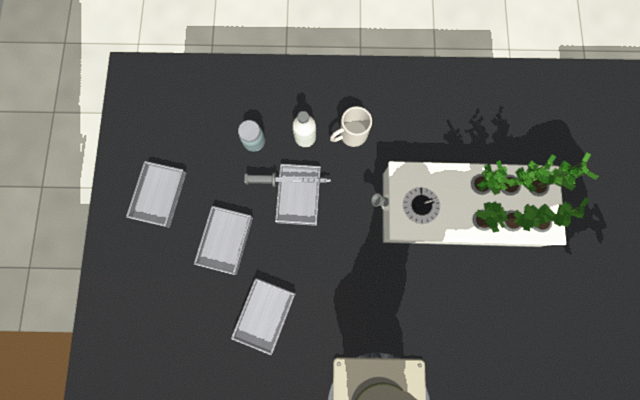

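View pics/side0.png

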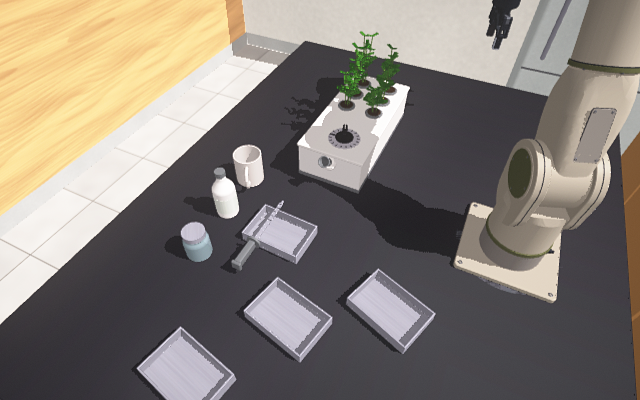

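The top view shows the dial at about (422,205), the neck mouth at (377,200), the stick from (245,180) to (330,180) across the rightmost tray at (298,195), the jar at (251,135), the bottle at (304,130) and the mug at (355,126). I'll enlarge both areas.

```bash
python3 - <<'E'
from h import *
def crop(f,x,y,w,h,s): 
    i=cv2.imread(f'pics/{f}.png')[y:y+h,x:x+w]; return cv2.resize(i,None,fx=s,fy=s,interpolation=cv2.INTER_CUBIC)
a=crop('top0',360,150,100,100,4);b=crop('side0',290,110,100,100,4)
cv2.imwrite('pics/m1.png',np.hstack([a,b]))
a=crop('top0',235,150,100,75,4);b=crop('side0',225,195,100,75,4)
cv2.imwrite('pics/m2.png',np.hstack([a,b]))
E
```

```text
(no output)
```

View pics/m1.png

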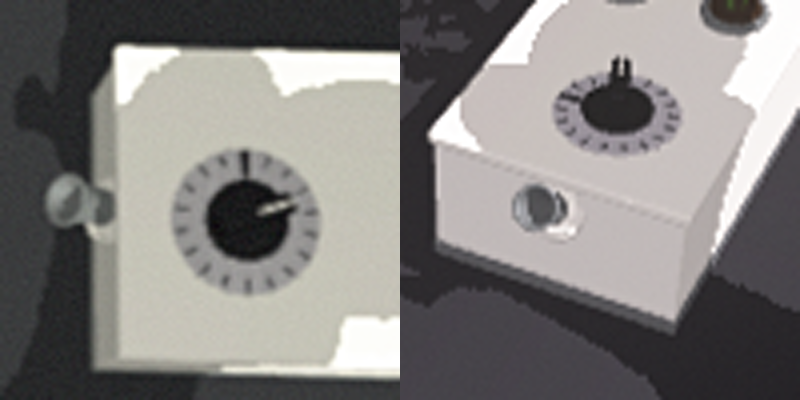

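View pics/m2.png

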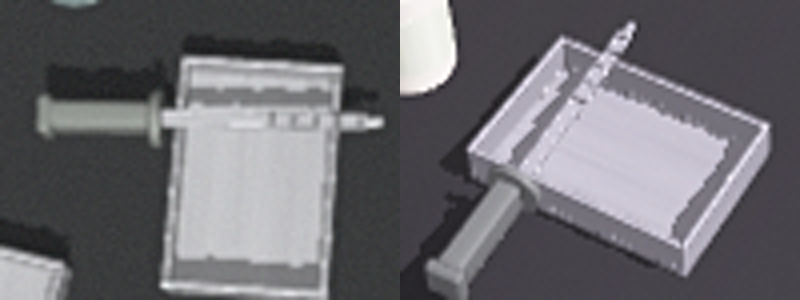

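```bash
python3 - <<'E'
from h import *
np.set_printoptions(precision=4,suppress=True)
T=lambda u,v,x,y:(x+(u+.5)/4-.5,y+(v+.5)/4-.5)
g=lambda u,v:T(u,v,360,150); gs=lambda u,v:T(u-400,v,290,110)
s=lambda u,v:T(u,v,235,150); ss=lambda u,v:T(u-400,v,225,195)
for n,a,b in [('deck+x+y',(112,45),(432,135)),('deck-x+y',(118,360),(687,222)),('scale',(246,222),(617,113)),('mouth',(69,200),(540,208))]:
    print(n,*tri(('top0',g(*a)),('side0',gs(*b))))
for n,a,b in [('collar',(157,118),(518,187)),('gend',(42,116),(447,275)),('tip',(383,122),(630,27)),('tray0',(181,60),(563,40)),('tray1',(343,65),(768,128)),('tray2',(165,290),(475,150)),('tray3',(325,297),(685,243))]:
    print(n,*tri(('top0',s(*a)),('side0',ss(*b))))
print('offmark',atz('top0',g(245,158),.115),'scale',atz('top0',g(246,222),.115),'ptr',atz('top0',g(292,205),.149),atz('top0',g(256,214),.149))
for q in [(181,60),(343,65),(165,290),(325,297)]: print(atz('top0',s(*q),.03))
for n,p in [('jar',(251,135)),('bottle',(304,130)),('mug',(355,126))]:print(n,atz('top0',p,.09))
E
```

```text
deck+x+y [ 0.6046 -0.012   0.1151] [0.0034232514251368025, 0.0034232514251367994]
deck-x+y [ 0.4104 -0.0127  0.1092] [0.000134203771283112, 0.00013420377128312838]
scale [ 0.4954 -0.0922  0.1145] [0.0007818609412384963, 0.0007818609412383852]
mouth [0.5076 0.0151 0.1064] [0.002124436049160017, 0.0021244360491598346]
collar [0.5741 0.2834 0.0329] [0.0021928106037993078, 0.0021928106037992184]
gend [0.5732 0.3606 0.0405] [0.0011746069179483546, 0.0011746069179481048]
tip [0.5776 0.1301 0.0261] [0.00022817282688903284, 0.0002281728268890445]
tray0 [0.5665 0.2514 0.1479] [0.01726062359542972, 0.017260623595429885]
tray1 [0.5383 0.1539 0.0223] [0.0775820137264661, 0.07758201372646609]
tray2 [0.5052 0.2965 0.1153] [0.06511606438036391, 0.06511606438036405]
tray3 [ 0.4945  0.1754 -0.1238] [0.019359464038623153, 0.019359464038623188]
offmark [ 0.5365 -0.0926  0.115 ] scale [ 0.4961 -0.0919  0.115 ] ptr [ 0.5005 -0.1103  0.149 ] [ 0.4947 -0.0888  0.149 ]
[0.6183 0.2697 0.03  ]
[0.6167 0.1582 0.03  ]
[0.4588 0.2745 0.03  ]
[0.456  0.1675 0.03  ]
jar [0.6801 0.3417 0.09  ]
bottle [0.6964 0.2029 0.09  ]
mug [0.7098 0.0687 0.09  ]
```

The stick lies along world y with its collar at (.574,.283) and tip at (.578,.130). The dial is at (.496,-.092), its pointer about 75° clockwise of the off mark. The neck mouth is at (.508,.015,.108). Next I'll plan the approach to the dial.

```bash
cat >> h.py <<'E'
def down(phi_deg):  # tool pointing down, tool y at world angle phi
    p=np.radians(phi_deg); y=np.array([np.cos(p),np.sin(p),0]); z=np.array([0,0,-1.]); return Ro.from_matrix(np.c_[np.cross(y,z),y,z])
def plan(P,R,n,p0=None,r0=None,dec=2,show=True):
    o=manip.get_obs(); p=np.array(o['position'] if p0 is None else p0); r=Ro.from_quat(o['ee_rot']) if r0 is None else r0
    T=[];D=[];p1=p.copy();r1=r;tot=(r.inv()*R).as_rotvec()
    for k in range(n):
        ra=r*Ro.from_rotvec(tot*(k+1)/n); pa=p+(np.array(P)-p)*(k+1)/n
        t=np.round(r1.inv().apply(pa-p1)/.025,dec); d=np.round((r1.inv()*ra).as_rotvec()/np.radians(4),dec)
        p1=p1+r1.apply(t*.025); r1=r1*Ro.from_rotvec(d*np.radians(4)); T.append(t.tolist());D.append(d.tolist())
    if show:
        for i in range(0,n,10): print('T',str(T[i:i+10]).replace(' ',''),'\nD',str(D[i:i+10]).replace(' ',''))
        print('max',np.abs(T).max(),np.abs(D).max(),'err',np.linalg.norm(p1-P))
    return p1,r1
E
python3 - <<'E'
from h import *
o=manip.get_obs();p=o['position'];R0=Ro.from_quat(o['ee_rot'])
p1=p+[0,0,.13]
plan([.47,-.092,.30],down(15),28,p0=p1)
E
```

```text
T [[0.59,-0.54,0.09],[0.62,-0.52,0.08],[0.64,-0.47,0.09],[0.67,-0.45,0.09],[0.69,-0.4,0.09],[0.71,-0.37,0.08],[0.73,-0.34,0.09],[0.75,-0.29,0.09],[0.76,-0.25,0.09],[0.77,-0.21,0.08]] 
D [[-0.0,-0.0,-0.76],[-0.0,-0.0,-0.77],[-0.0,-0.0,-0.76],[-0.0,-0.0,-0.76],[-0.0,-0.0,-0.77],[-0.0,-0.0,-0.76],[-0.0,-0.0,-0.76],[-0.0,-0.0,-0.77],[-0.0,-0.01,-0.76],[-0.0,0.0,-0.76]]
T [[0.78,-0.17,0.09],[0.8,-0.13,0.09],[0.79,-0.08,0.08],[0.8,-0.05,0.09],[0.81,0.0,0.09],[0.8,0.05,0.08],[0.79,0.08,0.09],[0.79,0.13,0.09],[0.79,0.17,0.08],[0.77,0.21,0.09]] 
D [[-0.01,0.0,-0.76],[0.0,0.0,-0.77],[0.0,0.0,-0.76],[0.0,0.0,-0.76],[0.0,0.0,-0.77],[0.0,0.0,-0.76],[0.0,0.0,-0.76],[0.0,0.0,-0.77],[-0.0,0.0,-0.76],[-0.0,-0.0,-0.76]]
T [[0.76,0.25,0.09],[0.75,0.29,0.08],[0.73,0.34,0.09],[0.71,0.37,0.09],[0.69,0.4,0.08],[0.67,0.45,0.09],[0.64,0.48,0.09],[0.62,0.51,0.08]] 
D [[-0.0,-0.0,-0.77],[-0.0,-0.0,-0.76],[-0.0,-0.0,-0.76],[-0.0,-0.0,-0.77],[-0.0,-0.0,-0.76],[-0.0,-0.0,-0.76],[-0.0,-0.0,-0.76],[-0.0,-0.01,-0.77]]
max 0.81 0.77 err 8.20883920518563e-05
```

Call:
jog_arm(dr=[[0, 0, 0], [0, 0, 0], [0, 0, 0], [0, 0, 0], [0, 0, 0], [0, 0, 0]], translation=[[0, 0, -0.87], [0, 0, -0.87], [0, 0, -0.87], [0, 0, -0.87], [0, 0, -0.87], [0, 0, -0.87]], jaw=[1, 1, 1, 1, 1, 1])

```text
clock: 0.7
position: [0.2088, -0.5889, 0.3623]
ee_rot: [0.986, 0.17, -0.0, -0.0]
ft_force: [0.6, 0.1, 1.0]
grip_width: 1.001
grasp_force: 0.0
```

Call:
jog_arm(dr=[[0, 0, -0.76], [0, 0, -0.77], [0, 0, -0.76], [0, 0, -0.76], [0, 0, -0.77], [0, 0, -0.76], [0, 0, -0.76], [0, 0, -0.77], [0, 0, -0.76], [0, 0, -0.76]], translation=[[0.59, -0.54, 0.09], [0.62, -0.52, 0.08], [0.64, -0.47, 0.09], [0.67, -0.45, 0.09], [0.69, -0.4, 0.09], [0.71, -0.37, 0.08], [0.73, -0.34, 0.09], [0.75, -0.29, 0.09], [0.76, -0.25, 0.09], [0.77, -0.21, 0.08]], jaw=[0.9, 0.8, 0.7, 0.6, 0.6, 0.6, 0.6, 0.6, 0.6, 0.6])

```text
clock: 1.7
position: [0.3028, -0.4104, 0.3398]
ee_rot: [0.905, 0.425, -0.0, -0.0]
ft_force: [-0.1, -0.0, 0.3]
grip_width: 0.599
grasp_force: 0.0
```

Call:
jog_arm(dr=[[0, 0, -0.76], [0, 0, -0.77], [0, 0, -0.76], [0, 0, -0.76], [0, 0, -0.77], [0, 0, -0.76], [0, 0, -0.76], [0, 0, -0.77], [0, 0, -0.76], [0, 0, -0.76]], translation=[[0.78, -0.17, 0.09], [0.8, -0.13, 0.09], [0.79, -0.08, 0.08], [0.8, -0.05, 0.09], [0.81, 0, 0.09], [0.8, 0.05, 0.08], [0.79, 0.08, 0.09], [0.79, 0.13, 0.09], [0.79, 0.17, 0.08], [0.77, 0.21, 0.09]], jaw=[0.6, 0.6, 0.6, 0.6, 0.6, 0.6, 0.6, 0.6, 0.6, 0.6])

```text
clock: 2.7
position: [0.3963, -0.2328, 0.3182]
ee_rot: [0.761, 0.648, 0.0, 0.0]
ft_force: [0.6, -0.3, -0.1]
grip_width: 0.601
grasp_force: 0.0
```

Call:
jog_arm(dr=[[0, 0, -0.77], [0, 0, -0.76], [0, 0, -0.76], [0, 0, -0.77], [0, 0, -0.76], [0, 0, -0.76], [0, 0, -0.76], [0, 0, -0.77], [0, 0, 0], [0, 0, 0]], translation=[[0.76, 0.25, 0.09], [0.75, 0.29, 0.08], [0.73, 0.34, 0.09], [0.71, 0.37, 0.09], [0.69, 0.4, 0.08], [0.67, 0.45, 0.09], [0.64, 0.48, 0.09], [0.62, 0.51, 0.08], [0, 0, 0], [0, 0, 0]], jaw=[0.6, 0.6, 0.6, 0.6, 0.6, 0.6, 0.6, 0.6, 0.6, 0.6])

```text
clock: 3.7
position: [0.4704, -0.092, 0.3009]
ee_rot: [0.608, 0.794, -0.0, -0.0]
ft_force: [0.0, 0.3, 0.1]
grip_width: 0.601
grasp_force: 0.0
```

```bash
python3 - <<'E'
from h import *
np.set_printoptions(precision=4,suppress=True)
snap('wrist','w1'); o=manip.get_obs(); print(o['clock'],o['position'],Ro.from_quat(o['ee_rot']).as_matrix(),o['joint_pos'],o['ft_force'])
print(proj('w1',[.4955,-.092,.115]))
E
```

```text
3.75 [ 0.4702 -0.0926  0.301 ] [[-0.2587  0.966  -0.0002]
 [ 0.966   0.2587 -0.0002]
 [-0.0002 -0.0003 -1.    ]] [ 0.7065  0.01   -0.6041  1.6906  0.006   1.443   0.3634] [-0.5672 -1.036  -0.0712]
[348.5377 184.742 ]
```

View pics/w1.png

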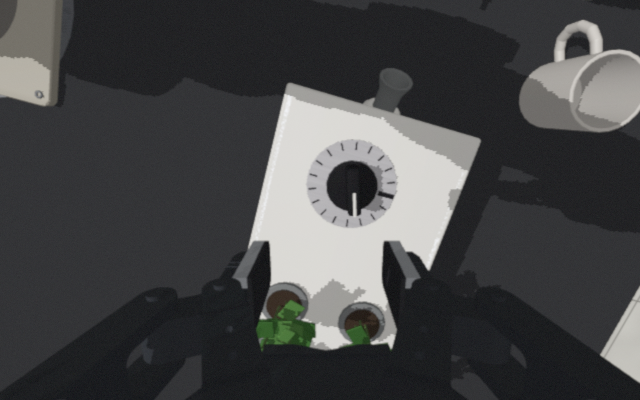

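The wrist view shows the scale centre at (352,183), the off bar from (377,190) to (393,195), the pointer from (352,193) to (354,216), and the mouth ellipse near (395,80).

```bash
python3 - <<'E'
from h import *
np.set_printoptions(precision=4,suppress=True)
i=cv2.imread('pics/w1.png')
a=cv2.resize(i[130:240,300:410],None,fx=3.6,fy=3.6,interpolation=cv2.INTER_CUBIC);b=cv2.resize(i[55:165,375:485],None,fx=3.6,fy=3.6,interpolation=cv2.INTER_CUBIC)
b=cv2.resize(i[50:160,280:390+100],None,fx=3.6,fy=3.6,interpolation=cv2.INTER_CUBIC)[:, :396]
cv2.imwrite('pics/m3.png',np.hstack([a,b]))
A=lambda p,z=.115:atz('w1',p,z)[:2]
l=A((250,243))-A((288,100)); t=A((473,154))-A((288,100))
print('left edge',np.degrees(np.arctan2(l[1],l[0])),'end edge',np.degrees(np.arctan2(t[1],t[0])),np.linalg.norm(t),A((288,100)),A((473,154)))
c=A((352,183));m=A((393,195))-c;print('scale',c,'off dir',np.degrees(np.arctan2(m[1],m[0])))
q=A((354,216),.149)-A((352,193),.149);print('pointer',np.degrees(np.arctan2(q[1],q[0])),A((352,193),.149))
print('mouth',A((395,80),.11))
E
```

```text
left edge -92.00222987230183 end edge -0.6457330698083948 0.18846182083161447 [ 0.4172 -0.0279] [ 0.6057 -0.03  ]
scale [ 0.4984 -0.0894] off dir -1.4531713579369037
pointer -68.90564514092848 [ 0.4965 -0.0919]
mouth [0.5104 0.0162]
```

View pics/m3.png

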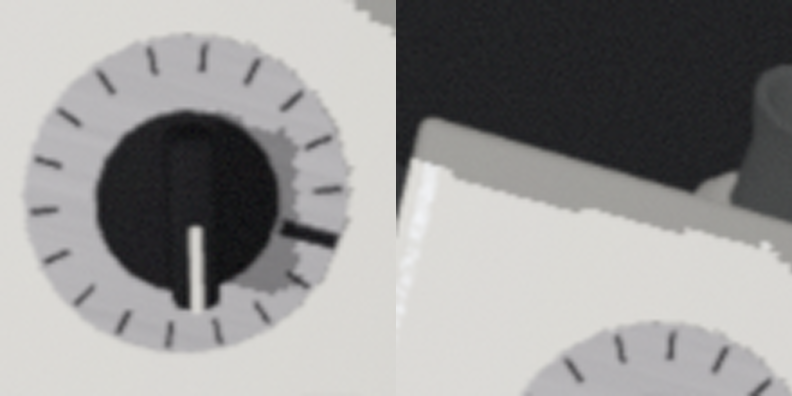

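```bash
python3 - <<'E'
from h import *
np.set_printoptions(precision=4,suppress=True)
K=lambda u,v:(300+(u+.5)/3.6-.5,130+(v+.5)/3.6-.5)
A=lambda p,z=.115:atz('w1',K(*p),z)[:2]
an=lambda d:np.degrees(np.arctan2(d[1],d[0]))
print('scale',A((186.5,192.5)),'off',an(A((337,242))-A((282,228))),an(A((310,235))-A((186.5,192.5))))
print('tick pairs',[an(A(p)-A((186.5,192.5))) for p in [(337,242),(328,189),(204,56),(44,211)]])
print('ptr',an(A((198,310),.149)-A((194.5,228),.149)),'bar',an(A((197,310),.149)-A((189,130),.149)),'axis',(A((197,310),.149)+A((189,130),.149))/2)
E
```

```text
scale [ 0.4979 -0.0896] off 0.5590289529855711 -4.149077304856909
tick pairs [np.float64(-3.3613872579761677), np.float64(16.556357404726548), np.float64(99.09327842397896), np.float64(-157.31286304150967)]
ptr -71.2742115676044 bar -71.1910683819817 axis [ 0.4971 -0.09  ]
```

```bash
python3 - <<'E'
from h import *
p,r=plan([.4965,-.091,.20],down(18.8),6)
plan([.4965,-.091,.129],down(18.8),4,p0=p,r0=r)
E
```

```text
T [[-0.03,0.17,0.67],[-0.04,0.17,0.68],[-0.04,0.18,0.67],[-0.04,0.17,0.67],[-0.04,0.17,0.68],[-0.05,0.17,0.67]] 
D [[-0.0,0.0,-0.16],[-0.0,0.0,-0.16],[-0.0,0.0,-0.16],[-0.0,0.0,-0.15],[-0.0,0.0,-0.16],[-0.0,0.0,-0.16]]
max 0.68 0.16 err 0.00014513636834110173
T [[0.0,-0.0,0.71],[0.0,-0.0,0.71],[0.0,-0.0,0.71],[0.0,-0.0,0.71]] 
D [[-0.0,0.0,-0.0],[-0.0,0.0,-0.0],[-0.0,0.0,-0.0],[-0.0,0.0,-0.0]]
max 0.71 0.0 err 0.00014158137769597494
```

Call:
jog_arm(dr=[[0, 0, -0.16], [0, 0, -0.16], [0, 0, -0.16], [0, 0, -0.15], [0, 0, -0.16], [0, 0, -0.16], [0, 0, 0], [0, 0, 0], [0, 0, 0], [0, 0, 0]], translation=[[-0.03, 0.17, 0.67], [-0.04, 0.17, 0.68], [-0.04, 0.18, 0.67], [-0.04, 0.17, 0.67], [-0.04, 0.17, 0.68], [-0.05, 0.17, 0.67], [0, 0, 0.71], [0, 0, 0.71], [0, 0, 0.71], [0, 0, 0.71]], jaw=[0.6, 0.6, 0.6, 0.6, 0.6, 0.6, 0.6, 0.6, 0.6, 0.6])

```text
clock: 4.75
position: [0.4964, -0.0919, 0.1284]
ee_rot: [0.583, 0.813, -0.0, 0.0]
ft_force: [0.5, -0.8, -0.3]
grip_width: 0.6
grasp_force: 0.0
```

Call:
jog_arm(dr=[[0, 0, 0], [0, 0, 0], [0, 0, 0], [0, 0, 0], [0, 0, 0], [0, 0, 0]], translation=[[0, 0, 0], [0, 0, 0], [0, 0, 0], [0, 0, 0], [0, 0, 0], [0, 0, 0]], jaw=[0.4, 0.3, 0.2, 0.1, 0.1, 0.1], squeeze=20)

```text
clock: 5.35
position: [0.4968, -0.0913, 0.1302]
ee_rot: [0.582, 0.813, -0.0, 0.001]
ft_force: [-3.8, -1.4, 6.3]
grip_width: 0.145
grasp_force: 22.0
```

Call:
jog_arm(dr=[[0, 0, -0.88], [0, 0, -0.88], [0, 0, -0.88], [0, 0, -0.88], [0, 0, -0.88], [0, 0, -0.88], [0, 0, -0.88], [0, 0, -0.88], [0, 0, -0.88], [0, 0, -0.88]], translation=[[0, 0, -0.05], [0, 0, 0], [0, 0, 0], [0, 0, 0], [0, 0, 0], [0, 0, 0], [0, 0, 0], [0, 0, 0], [0, 0, 0], [0, 0, 0]], jaw=[0.1, 0.1, 0.1, 0.1, 0.1, 0.1, 0.1, 0.1, 0.1, 0.1])

```text
clock: 6.35
position: [0.4963, -0.0916, 0.1304]
ee_rot: [0.308, 0.951, -0.001, -0.0]
ft_force: [-0.6, -2.3, -3.9]
grip_width: 0.149
grasp_force: 21.2
```

Call:
jog_arm(dr=[[0, 0, -0.88], [0, 0, -0.88], [0, 0, -0.88], [0, 0, -0.88], [0, 0, -0.88], [0, 0, -0.88], [0, 0, -0.88], [0, 0, -0.88], [0, 0, -0.88], [0, 0, -0.8]], translation=[[0, 0, 0], [0, 0, 0], [0, 0, 0], [0, 0, 0], [0, 0, 0], [0, 0, 0], [0, 0, 0], [0, 0, 0], [0, 0, 0], [0, 0, 0]], jaw=[0.1, 0.1, 0.1, 0.1, 0.1, 0.1, 0.1, 0.1, 0.1, 0.1])

```text
clock: 7.35
position: [0.4961, -0.0921, 0.1304]
ee_rot: [0.009, 1.0, -0.001, -0.0]
ft_force: [-2.1, -3.5, -4.3]
grip_width: 0.145
grasp_force: 21.3
```

Call:
jog_arm(dr=[[0, 0, 0], [0, 0, 0], [0, 0, 0], [0, 0, 0], [0, 0, 0]], translation=[[0, 0, 0], [0, 0, 0], [0, 0, 0], [0, 0, 0], [0, 0, 0]], jaw=[0.1, 0.1, 0.1, 0.3, 0.6])

```text
clock: 7.85
position: [0.4972, -0.0903, 0.1309]
ee_rot: [0.01, 1.0, 0.0, 0.001]
ft_force: [0.9, -0.9, 0.1]
grip_width: 0.456
grasp_force: 0.0
```

Call:
jog_arm(dr=[[0, 0, 0], [0, 0, 0], [0, 0, 0], [0, 0, 0], [0, 0, 0], [0, 0, 0], [0, 0, 0], [0, 0, 0], [0, 0, 0], [0, 0, 0]], translation=[[0, 0, 0], [0, 0, -0.8], [0, 0, -0.8], [0, 0, -0.8], [0, 0, -0.8], [0, 0, -0.8], [0, 0, -0.8], [0, 0, -0.8], [0, 0, -0.8], [0, 0, 0]], jaw=[0.6, 0.6, 0.6, 0.6, 0.6, 0.6, 0.6, 0.6, 0.6, 0.6])

```text
clock: 8.85
position: [0.4979, -0.0903, 0.293]
ee_rot: [0.01, 1.0, -0.0, 0.002]
ft_force: [0.8, -0.4, 0.1]
grip_width: 0.603
grasp_force: 0.0
```

```bash
python3 - <<'E'
from h import *
np.set_printoptions(precision=4,suppress=True)
snap('wrist','w2'); o=manip.get_obs(); print(o['clock'],o['position'],Ro.from_quat(o['ee_rot']).as_matrix(),o['joint_pos'])
a=proj('w2',[.497,-.091,.115]);m=proj('w2',[.508,.017,.11]);print(a,m)
i=cv2.imread('pics/w2.png')
def cr(c): 
    x,y=np.clip(int(c[0])-55,0,530),np.clip(int(c[1])-55,0,290);print(x,y);return cv2.resize(i[y:y+110,x:x+110],None,fx=3.6,fy=3.6,interpolation=cv2.INTER_CUBIC)
cv2.imwrite('pics/m4.png',np.hstack([cr(a),cr(m)]))
E
```

```text
8.9 [ 0.4973 -0.0904  0.2914] [[-0.9998  0.0193  0.0024]
 [ 0.0193  0.9998 -0.0006]
 [-0.0024 -0.0006 -1.    ]] [ 0.8272  0.0956 -0.7784  1.6435  0.0683  1.4278  1.593 ]
[324.8664 176.8709] [432.6183 184.6674]
269 121
377 129
```

View pics/m4.png

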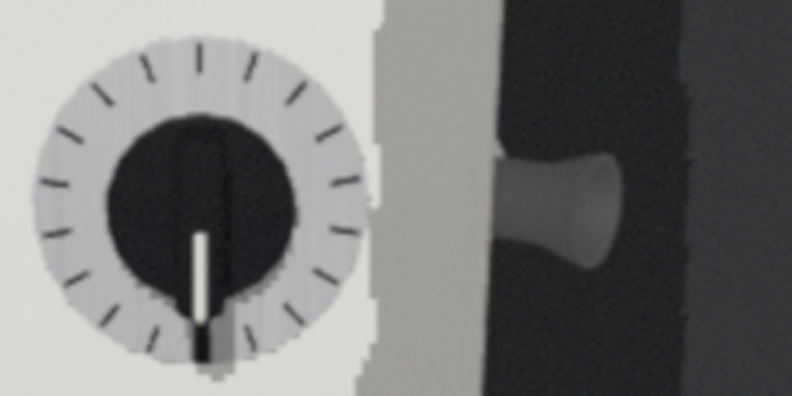

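The pointer lines up with the off bar. In the crop the neck rim centre is at about (601,211), which is (434.1,187.5) in the full image. I'll refine the mouth, garden yaw and stick pose from all the views.

```bash
python3 - <<'E'
from h import *
np.set_printoptions(precision=4,suppress=True)
K=lambda u,v:(377+(u-396+.5)/3.6-.5,129+(v+.5)/3.6-.5)
w2=K(601,211)
T=('top0',(360+69.5/4-.5,150+200.5/4-.5));S=('side0',(290+140.5/4-.5,110+208.5/4-.5));W1=('w1',(395,80));W2=('w2',w2)
print(tri(T,S,W1,W2)); print(tri(T,S)); print(tri(W1,W2)); print(tri(S,W2))
for f,p in (W1,W2,T): print(f,atz(f,p,.11))
e=atz('w2',K(503,10),.115)-atz('w2',K(486,380),.115);print('edge',np.degrees(np.arctan2(e[1],e[0])),atz('w2',K(494,200),.115))
c=atz('w2',(269+201/3.6,121+200/3.6),.115);print('scale',c)
a=atz('w2',(269+201/3.6,121+345/3.6),.115)-c;print('off',np.degrees(np.arctan2(a[1],a[0])))
# predicted neck from dial & yaw
E
```

```text
(array([0.5088, 0.0167, 0.1091]), [0.0007301347118287814, 0.004198726978774542, 0.00181069418571398, 0.0025580508748603847])
(array([0.5076, 0.0151, 0.1064]), [0.002124436049160017, 0.0021244360491598346])
(array([0.5087, 0.0151, 0.1192]), [0.00021635731806963224, 0.0002163573180696795])
(array([0.5075, 0.0176, 0.1094]), [0.0032239166857295255, 0.0032239166857295273])
w1 [0.5104 0.0162 0.11  ]
w2 [0.5107 0.0181 0.11  ]
top0 [0.509  0.0162 0.11  ]
edge 179.93913083004244 [ 0.5058 -0.0131  0.115 ]
scale [ 0.4967 -0.091   0.115 ]
off -1.1373018955068654
```

```bash
python3 - <<'E'
from h import *
plan([.5735,.28,.25],down(1),24)
E
```

```text
T [[-0.11,0.62,0.07],[-0.08,0.63,0.07],[-0.03,0.63,0.07],[0.0,0.63,0.07],[0.05,0.62,0.06],[0.08,0.63,0.07],[0.13,0.62,0.07],[0.16,0.61,0.07],[0.2,0.59,0.07],[0.24,0.58,0.07]] 
D [[0.0,0.0,0.92],[0.0,0.0,0.91],[0.0,0.0,0.92],[0.0,0.01,0.91],[0.0,-0.0,0.92],[0.0,-0.0,0.91],[0.01,-0.0,0.92],[-0.0,0.0,0.91],[-0.0,0.0,0.92],[-0.0,0.0,0.92]]
T [[0.28,0.57,0.07],[0.32,0.55,0.07],[0.34,0.52,0.06],[0.38,0.51,0.07],[0.41,0.47,0.07],[0.45,0.45,0.07],[0.46,0.42,0.07],[0.5,0.39,0.07],[0.52,0.36,0.07],[0.54,0.33,0.07]] 
D [[-0.0,0.01,0.91],[-0.0,-0.0,0.92],[0.0,-0.0,0.91],[0.0,-0.0,0.92],[0.0,0.0,0.91],[0.0,0.0,0.92],[0.0,0.0,0.91],[0.0,0.0,0.92],[0.01,0.01,0.92],[-0.0,-0.0,0.91]]
T [[0.56,0.29,0.06],[0.58,0.25,0.07],[0.59,0.21,0.07],[0.6,0.18,0.07]] 
D [[-0.0,-0.0,0.92],[-0.0,0.0,0.91],[-0.0,0.0,0.92],[-0.0,0.0,0.91]]
max 0.63 0.92 err 0.0001235173696910188
```

Call:
jog_arm(dr=[[0, 0, 0.92], [0, 0, 0.91], [0, 0, 0.92], [0, 0, 0.91], [0, 0, 0.92], [0, 0, 0.91], [0, 0, 0.92], [0, 0, 0.91], [0, 0, 0.92], [0, 0, 0.92]], translation=[[-0.11, 0.62, 0.07], [-0.08, 0.63, 0.07], [-0.03, 0.63, 0.07], [0, 0.63, 0.07], [0.05, 0.62, 0.06], [0.08, 0.63, 0.07], [0.13, 0.62, 0.07], [0.16, 0.61, 0.07], [0.2, 0.59, 0.07], [0.24, 0.58, 0.07]], jaw=[0.6, 0.6, 0.6, 0.6, 0.6, 0.6, 0.6, 0.6, 0.6, 0.6])

```text
clock: 9.9
position: [0.5281, 0.0642, 0.272]
ee_rot: [0.325, 0.946, -0.0, -0.001]
ft_force: [-0.0, -0.7, -0.2]
grip_width: 0.602
grasp_force: 0.0
```

Call:
jog_arm(dr=[[0, 0, 0.91], [0, 0, 0.92], [0, 0, 0.91], [0, 0, 0.92], [0, 0, 0.91], [0, 0, 0.92], [0, 0, 0.91], [0, 0, 0.92], [0, 0, 0.92], [0, 0, 0.91]], translation=[[0.28, 0.57, 0.07], [0.32, 0.55, 0.07], [0.34, 0.52, 0.06], [0.38, 0.51, 0.07], [0.41, 0.47, 0.07], [0.45, 0.45, 0.07], [0.46, 0.42, 0.07], [0.5, 0.39, 0.07], [0.52, 0.36, 0.07], [0.54, 0.33, 0.07]], jaw=[0.6, 0.6, 0.6, 0.6, 0.6, 0.6, 0.6, 0.6, 0.6, 0.6])

```text
clock: 10.9
position: [0.5599, 0.2187, 0.2546]
ee_rot: [0.605, 0.796, -0.001, -0.0]
ft_force: [-0.4, -0.2, -0.1]
grip_width: 0.599
grasp_force: 0.0
```

Call:
jog_arm(dr=[[0, 0, 0.92], [0, 0, 0.91], [0, 0, 0.92], [0, 0, 0.91], [0, 0, 0], [0, 0, 0]], translation=[[0.56, 0.29, 0.06], [0.58, 0.25, 0.07], [0.59, 0.21, 0.07], [0.6, 0.18, 0.07], [0, 0, 0], [0, 0, 0]], jaw=[0.6, 0.6, 0.6, 0.6, 0.6, 0.6])

```text
clock: 11.5
position: [0.5724, 0.2795, 0.2482]
ee_rot: [0.7, 0.714, -0.001, -0.0]
ft_force: [0.2, -0.7, 0.2]
grip_width: 0.597
grasp_force: 0.0
```

```bash
python3 - <<'E'
from h import *
np.set_printoptions(precision=4,suppress=True)
snap('wrist','w3'); o=manip.get_obs(); print(o['clock'],o['position'],Ro.from_quat(o['ee_rot']).as_matrix(),o['joint_pos'])
for X in [[.574,.2834,.0325],[.573,.366,.0325],[.5776,.13,.0325]]: print(proj('w3',X))
E
```

```text
11.55 [0.5727 0.2789 0.2485] [[-0.0189  0.9998 -0.0006]
 [ 0.9998  0.0189 -0.0007]
 [-0.0007 -0.0007 -1.    ]] [ 0.0179  0.4501 -0.7538  1.3683  0.3051  1.4417 -0.7057]
[326.5595 169.591 ]
[327.2523  90.0476]
[326.9063 294.4998]
```

View pics/w3.png

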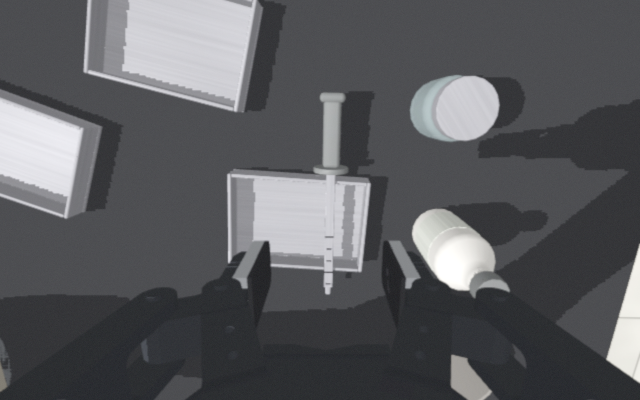

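The stick in w3 runs from its grip end (332,94) past the collar (331,170) to the tip (327.5,292). The tray corners are (230,172), (369,181), (362,270) and (229,262).

```bash
python3 - <<'E'
from h import *
np.set_printoptions(precision=4,suppress=True)
t=lambda u,v:('top0',(235+(u+.5)/4-.5,150+(v+.5)/4-.5)); s=lambda u,v:('side0',(225+(u-399.5)/4-.5,195+(v+.5)/4-.5))
for n,w,a,b in [('collar',(331,170),(157,118),(518,187)),('gend',(332,96),(42,116),(447,275)),('tip',(327.5,292),(383,122),(630,27))]:
    print(n,*tri(('w3',w),t(*a),s(*b)),'w3 at z',atz('w3',w,.0325))
for q in [(230,172),(369,181),(362,270),(229,262)]: print('tray',atz('w3',q,.03))
E
```

```text
collar [0.5765 0.2827 0.0298] [0.0024590146444554172, 0.0019042931509834096, 0.003419251064563353] w3 at z [0.5789 0.283  0.0325]
gend [0.5756 0.3601 0.0373] [0.002377534087814999, 0.0015475101241296748, 0.0024118785667399077] w3 at z [0.578  0.3603 0.0325]
tip [0.5779 0.1298 0.0259] [0.000511122613890626, 0.0003112711361392321, 0.0004101270449904703] w3 at z [0.5782 0.1334 0.0325]
tray [0.4676 0.2781 0.03  ]
tray [0.6214 0.2711 0.03  ]
tray [0.6189 0.1623 0.03  ]
tray [0.4603 0.1695 0.03  ]
```

```bash
python3 - <<'E'
from h import *
p,r=plan([.5765,.328,.10],down(.6),7)
plan([.5765,.328,.0145],down(.6),5,p0=p,r0=r)
E
```

```text
T [[0.28,0.03,0.85],[0.28,0.02,0.85],[0.28,0.03,0.84],[0.28,0.03,0.85],[0.28,0.02,0.85],[0.28,0.03,0.85],[0.28,0.02,0.85]] 
D [[-0.0,0.0,0.02],[-0.0,0.0,0.01],[-0.0,0.0,0.02],[-0.01,0.01,0.02],[0.0,-0.0,0.02],[0.0,-0.0,0.01],[0.0,0.0,0.02]]
max 0.85 0.02 err 0.00014736655011187317
T [[0.0,0.0,0.68],[0.0,0.0,0.69],[0.0,0.0,0.68],[0.0,0.0,0.68],[0.0,0.0,0.69]] 
D [[0.0,0.0,0.0],[0.0,0.0,0.0],[0.0,0.0,0.0],[0.0,0.0,0.0],[0.0,0.0,0.0]]
max 0.69 0.0 err 0.00014576106772142968
```

Call:
jog_arm(dr=[[0, 0, 0.02], [0, 0, 0.02], [0, 0, 0.02], [0, 0, 0.02], [0, 0, 0.02], [0, 0, 0.02], [0, 0, 0]], translation=[[0.28, 0.03, 0.85], [0.28, 0.02, 0.85], [0.28, 0.03, 0.84], [0.28, 0.03, 0.85], [0.28, 0.02, 0.85], [0.28, 0.03, 0.85], [0.28, 0.02, 0.85]], jaw=[0.6, 0.6, 0.6, 0.6, 0.6, 0.6, 0.6])

```text
clock: 12.25
position: [0.5771, 0.3275, 0.0998]
ee_rot: [0.704, 0.71, -0.0, 0.0]
ft_force: [-0.4, -0.1, -0.2]
grip_width: 0.603
grasp_force: 0.0
```

Call:
jog_arm(dr=[[0, 0, 0], [0, 0, 0], [0, 0, 0], [0, 0, 0], [0, 0, 0], [0, 0, 0]], translation=[[0, 0, 0.68], [0, 0, 0.69], [0, 0, 0.68], [0, 0, 0.68], [0, 0, 0.69], [0, 0, 0]], jaw=[0.6, 0.6, 0.6, 0.6, 0.6, 0.6])

```text
clock: 12.85
position: [0.5754, 0.3275, 0.012]
ee_rot: [0.704, 0.71, -0.002, -0.0]
ft_force: [-0.6, -0.2, 0.8]
grip_width: 0.602
grasp_force: 0.0
```

Call:
jog_arm(dr=[[0, 0, 0], [0, 0, 0], [0, 0, 0], [0, 0, 0], [0, 0, 0], [0, 0, 0], [0, 0, 0]], translation=[[0, 0, 0], [0, 0, 0], [0, 0, 0], [0, 0, 0], [0, 0, 0], [0, 0, 0], [0, 0, 0]], jaw=[0.4, 0.3, 0.2, 0.1, 0.1, 0.1, 0.1], squeeze=50)

```text
clock: 13.55
position: [0.5772, 0.329, 0.0158]
ee_rot: [0.704, 0.71, 0.001, 0.0]
ft_force: [1.9, 0.7, 5.7]
grip_width: 0.201
grasp_force: 49.7
```

```bash
cat >> h.py <<'E'
M=np.array([.510,.0175,.110]); YAW=np.radians(-.7)
y_=np.array([np.cos(YAW),np.sin(YAW),0]); n_=np.array([-np.sin(YAW)*np.cos(np.radians(40)),np.cos(YAW)*np.cos(np.radians(40)),np.sin(np.radians(40))])
RN=Ro.from_matrix(np.c_[n_,y_,np.cross(n_,y_)])
OFF=np.array([-.0465,0,-.0175])
def tcp_for(s,R=RN): return s-R.apply(OFF)
E
python3 - <<'E'
from h import *
o=manip.get_obs();print(o['position'])
p0=np.array(o['position']);p0[2]+=.17
p,r=plan(tcp_for(M+.20*n_),RN,12,p0=p0,r0=down(.6))
print(p)
E
```

```text
[0.57717561 0.32904309 0.01579419]
T [[-0.37,-0.22,-0.23],[-0.36,-0.22,-0.25],[-0.34,-0.22,-0.28],[-0.32,-0.21,-0.29],[-0.31,-0.22,-0.31],[-0.29,-0.22,-0.33],[-0.27,-0.21,-0.34],[-0.25,-0.21,-0.36],[-0.23,-0.22,-0.37],[-0.21,-0.21,-0.39]] 
D [[-0.01,0.83,0.03],[-0.01,0.84,0.02],[-0.01,0.83,0.03],[-0.01,0.83,0.02],[-0.01,0.84,0.03],[-0.01,0.83,0.03],[-0.01,0.83,0.02],[-0.01,0.84,0.03],[-0.01,0.83,0.02],[-0.0,0.83,0.03]]
T [[-0.18,-0.21,-0.4],[-0.16,-0.22,-0.41]] 
D [[-0.01,0.84,0.03],[-0.01,0.83,0.02]]
max 0.41 0.84 err 0.00015416283328160738
[0.51233321 0.21755719 0.25514798]
```

Call:
jog_arm(dr=[[0, 0, 0], [0, 0, 0], [0, 0, 0], [0, 0, 0], [0, 0, 0], [0, 0, 0], [0, 0, 0], [0, 0, 0], [0, 0, 0], [0, 0, 0]], translation=[[0, 0, -0.3], [0, 0, -0.5], [0, 0, -0.8], [0, 0, -0.9], [0, 0, -0.9], [0, 0, -0.9], [0, 0, -0.9], [0, 0, -0.9], [0, 0, -0.7], [0, 0, 0]], jaw=[0.1, 0.1, 0.1, 0.1, 0.1, 0.1, 0.1, 0.1, 0.1, 0.1], squeeze=60)

```text
clock: 14.55
position: [0.5774, 0.3294, 0.1884]
ee_rot: [0.704, 0.71, 0.002, 0.001]
ft_force: [-0.4, 0.7, -0.1]
grip_width: 0.199
grasp_force: 59.8
```

Call:
jog_arm(dr=[[-0.01, 0.83, 0.03], [-0.01, 0.84, 0.02], [-0.01, 0.83, 0.03], [-0.01, 0.83, 0.02], [-0.01, 0.84, 0.03], [-0.01, 0.83, 0.03], [-0.01, 0.83, 0.02], [-0.01, 0.84, 0.03], [-0.01, 0.83, 0.02], [0, 0.83, 0.03]], translation=[[-0.37, -0.22, -0.23], [-0.36, -0.22, -0.25], [-0.34, -0.22, -0.28], [-0.32, -0.21, -0.29], [-0.31, -0.22, -0.31], [-0.29, -0.22, -0.33], [-0.27, -0.21, -0.34], [-0.25, -0.21, -0.36], [-0.23, -0.22, -0.37], [-0.21, -0.21, -0.39]], jaw=[0.1, 0.1, 0.1, 0.1, 0.1, 0.1, 0.1, 0.1, 0.1, 0.1])

```text
clock: 15.55
position: [0.522, 0.235, 0.2423]
ee_rot: [0.681, 0.674, 0.204, -0.202]
ft_force: [-0.1, 0.4, -0.3]
grip_width: 0.201
grasp_force: 59.8
```

Call:
jog_arm(dr=[[-0.01, 0.84, 0.03], [-0.01, 0.83, 0.02], [0, 0, 0], [0, 0, 0], [0, 0, 0]], translation=[[-0.18, -0.21, -0.4], [-0.16, -0.22, -0.41], [0, 0, 0], [0, 0, 0], [0, 0, 0]], jaw=[0.1, 0.1, 0.1, 0.1, 0.1])

```text
clock: 16.05
position: [0.5114, 0.2181, 0.2543]
ee_rot: [0.668, 0.661, 0.243, -0.24]
ft_force: [-0.7, 0.1, -0.2]
grip_width: 0.2
grasp_force: 59.9
```

```bash
python3 - <<'E'
from h import *
np.set_printoptions(precision=4,suppress=True)
o=manip.get_obs(); R=Ro.from_quat(o['ee_rot']); print(o['clock'],o['position'],R.as_matrix(),o['joint_pos'],'ang err',np.degrees((R.inv()*RN).as_rotvec()))
s=o['position']+R.apply(OFF); tip=s-.15*R.as_matrix()[:,0]
print('stick',s,'tip',tip,'expected in neck', RN.inv().apply(tip-M))
for n,f in [('wrist','w4'),('side','s4'),('top','t4')]: snap(n,f)
tiles=[]
for f in ['w4','s4','t4']:
    a,b,c=proj(f,tip),proj(f,s),proj(f,M); print(f,a,b,c)
    m=(a+c)/2; x,y=int(np.clip(m[0]-33,0,573)),int(np.clip(m[1]-50,0,300)); print('off',x,y)
    tiles.append(cv2.resize(cv2.imread(f'pics/{f}.png')[y:y+100,x:x+66],None,fx=4,fy=4,interpolation=cv2.INTER_CUBIC))
cv2.imwrite('pics/m5.png',np.hstack(tiles))
E
```

```text
16.05 [0.5114 0.2181 0.2543] [[ 0.0091  0.9999  0.0075]
 [ 0.7665 -0.0118  0.6421]
 [ 0.6421 -0.0001 -0.7666]] [ 0.8181  0.2514 -1.0103  1.7982 -0.527   1.1303  0.0349] ang err [-0.0183  0.0484  0.0173]
stick [0.5108 0.1713 0.2379] tip [0.5095 0.0563 0.1416] expected in neck [ 0.05   -0.001   0.0007]
w4 [323.7384 587.4013] [323.1449 368.4349] [325.5198 643.129 ]
off 291 300
s4 [316.8945 160.6031] [294.7754 158.9657] [322.7161 160.6932]
off 286 110
t4 [362.1526 196.6063] [313.8013 186.1247] [376.342  199.2067]
off 336 147
```

View pics/m5.png

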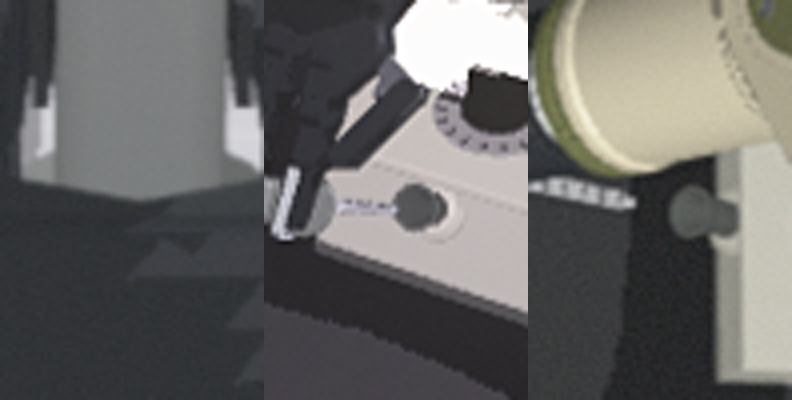

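The tip and the mouth agree with the prediction to about 1 mm in both views: side tip (318.7,162) against mouth (324.5,161.8), top tip (362.5,197.4) against mouth (376.5,199.7). I'll insert gently.

Call:
jog_arm(dr=[[0, 0, 0], [0, 0, 0], [0, 0, 0], [0, 0, 0], [0, 0, 0], [0, 0, 0], [0, 0, 0], [0, 0, 0], [0, 0, 0], [0, 0, 0]], translation=[[-0.4, 0, 0], [-0.4, 0, 0], [-0.4, 0, 0], [-0.4, 0, 0], [-0.3, 0, 0], [-0.3, 0, 0], [-0.3, 0, 0], [-0.3, 0, 0], [0, 0, 0], [0, 0, 0]], jaw=[0.1, 0.1, 0.1, 0.1, 0.1, 0.1, 0.1, 0.1, 0.1, 0.1])

```text
clock: 17.2
position: [0.511, 0.1637, 0.2095]
ee_rot: [0.669, 0.66, 0.243, -0.24]
ft_force: [-0.5, -0.4, -0.5]
grip_width: 0.201
grasp_force: 59.9
```

Call:
jog_arm(dr=[[0, 0, 0], [0, 0, 0], [0, 0, 0], [0, 0, 0], [0, 0, 0], [0, 0, 0], [0, 0, 0], [0, 0, 0], [0, 0, 0]], translation=[[-0.2, 0, 0], [-0.2, 0, 0], [-0.2, 0, 0], [-0.2, 0, 0], [-0.2, 0, 0], [-0.2, 0, 0], [-0.2, 0, 0], [-0.2, 0, 0], [0, 0, 0]], jaw=[0.1, 0.1, 0.1, 0.1, 0.1, 0.1, 0.1, 0.1, 0.1])

```text
clock: 18.1
position: [0.5105, 0.1323, 0.1832]
ee_rot: [0.669, 0.66, 0.243, -0.24]
ft_force: [0.3, -0.6, -0.8]
grip_width: 0.203
grasp_force: 59.9
```

Call:
jog_arm(dr=[[0, 0, 0], [0, 0, 0], [0, 0, 0], [0, 0, 0], [0, 0, 0], [0, 0, 0], [0, 0, 0], [0, 0, 0], [0, 0, 0], [0, 0, 0]], translation=[[-0.35, 0, 0], [-0.35, 0, 0], [-0.35, 0, 0], [-0.35, 0, 0], [-0.35, 0, 0], [-0.35, 0, 0], [-0.35, 0, 0], [-0.35, 0, 0], [-0.35, 0, 0], [0, 0, 0]], jaw=[0.1, 0.1, 0.1, 0.1, 0.1, 0.1, 0.1, 0.1, 0.1, 0.1])

```text
clock: 19.1
position: [0.5097, 0.0715, 0.1322]
ee_rot: [0.669, 0.659, 0.243, -0.24]
ft_force: [0.4, -0.4, -0.8]
grip_width: 0.196
grasp_force: 59.9
```

```bash
python3 - <<'E'
from h import *
np.set_printoptions(precision=4,suppress=True)
o=manip.get_obs(); R=Ro.from_quat(o['ee_rot'])
s=o['position']+R.apply(OFF); print(o['clock'],RN.inv().apply(s-M),RN.inv().apply(o['ft_force']),o['joint_pos'])
E
```

```text
19.1 [ 0.0091 -0.0011  0.0002] [-0.8208  0.3574  0.3036] [ 0.943   0.4466 -0.8757  1.8699 -0.4064  1.0821  0.3035]
```

Call:
jog_arm(dr=[[0, 0, 0], [0, 0, 0], [0, 0, 0], [0, 0, 0], [0, 0, 0]], translation=[[-0.1, 0, 0], [-0.06, 0, 0], [-0.06, 0, 0], [-0.06, 0, 0], [0, 0, 0]], jaw=[0.1, 0.1, 0.1, 0.1, 0.1])

```text
clock: 19.6
position: [0.5097, 0.0672, 0.1285]
ee_rot: [0.669, 0.66, 0.243, -0.24]
ft_force: [-1.2, 0.3, -1.7]
grip_width: 0.198
grasp_force: 59.9
```

Call:
jog_arm(dr=[[0, 0, 0], [0, 0, 0], [0, 0, 0]], translation=[[-0.06, 0, 0], [-0.04, 0, 0], [0, 0, 0]], jaw=[0.1, 0.1, 0.1])

```text
clock: 19.9
position: [0.5097, 0.0665, 0.1277]
ee_rot: [0.668, 0.66, 0.244, -0.241]
ft_force: [-0.6, 3.5, 5.0]
grip_width: 0.2
grasp_force: 60.2
```

Call:
jog_arm(dr=[[0, 0, 0], [0, 0, 0], [0, 0, 0]], translation=[[-0.05, 0, 0], [0, 0, 0], [0, 0, 0]], jaw=[0.1, 0.1, 0.1])

```text
clock: 20.2
position: [0.5097, 0.0666, 0.1276]
ee_rot: [0.668, 0.661, 0.244, -0.241]
ft_force: [-2.1, 5.5, 9.6]
grip_width: 0.199
grasp_force: 60.4
```

Call:
jog_arm(dr=[[0, 0, 0], [0, 0, 0], [0, 0, 0], [0, 0, 0]], translation=[[-0.04, 0, 0], [0, 0, 0], [0, 0, 0], [0, 0, 0]], jaw=[0.1, 0.1, 0.1, 0.1])

```text
clock: 20.6
position: [0.5097, 0.0666, 0.1276]
ee_rot: [0.667, 0.661, 0.244, -0.242]
ft_force: [-3.2, 7.4, 13.5]
grip_width: 0.197
grasp_force: 60.9
```

```bash
python3 - <<'E'
from h import *
np.set_printoptions(precision=4,suppress=True)
o=manip.get_obs(); R=Ro.from_quat(o['ee_rot'])
s=o['position']+R.apply(OFF); print(o['clock'],RN.inv().apply(s-M),RN.inv().apply(o['ft_force']),np.degrees((RN.inv()*R).as_rotvec()))
snap('side','s5')
i=cv2.imread('pics/s5.png');cv2.imwrite('pics/m6.png',cv2.resize(i[110:210,260:393],None,fx=6,fy=6,interpolation=cv2.INTER_CUBIC))
E
```

```text
20.6 [ 0.0024 -0.0008  0.0008] [14.3209 -3.2824 -5.5832] [ 0.0712  0.2219 -0.1242]
```

View pics/m6.png

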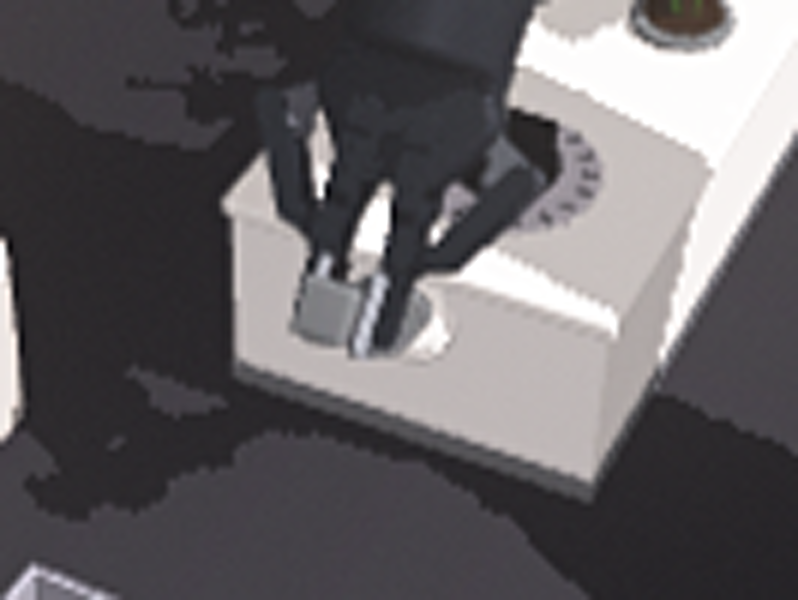

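Call:
jog_arm(dr=[[0, 0, 0], [0, 0, 0], [0, 0, 0], [0, 0, 0], [0, 0, 0], [0, 0, 0], [0, 0, 0], [0, 0, 0], [0, 0, 0], [0, 0, 0]], translation=[[0.15, 0, 0], [0.25, 0, 0], [0.4, 0, 0], [0.4, 0, 0], [0.4, 0, 0], [0.4, 0, 0], [0.5, 0, 0], [0.5, 0, 0], [0.5, 0, 0], [0.5, 0, 0]], jaw=[0.1, 0.1, 0.1, 0.1, 0.1, 0.1, 0.1, 0.1, 0.1, 0.1])

```text
clock: 21.65
position: [0.5106, 0.1412, 0.1905]
ee_rot: [0.669, 0.66, 0.243, -0.24]
ft_force: [0.5, -0.7, -0.5]
grip_width: 0.203
grasp_force: 59.8
```

Call:
jog_arm(dr=[[0, 0, 0], [0, 0, 0], [0, 0, 0], [0, 0, 0], [0, 0, 0], [0, 0, 0], [0, 0, 0], [0, 0, 0], [0, 0, 0], [0, 0, 0]], translation=[[0.5, 0, 0], [0.5, 0, 0], [0.5, 0, 0], [0.5, 0, 0], [0.5, 0, 0], [0.5, 0, 0], [0.5, 0, 0], [0.5, 0, 0], [0, 0, 0], [0, 0, 0]], jaw=[0.1, 0.1, 0.1, 0.1, 0.1, 0.1, 0.1, 0.1, 0.1, 0.1])

```text
clock: 22.65
position: [0.5117, 0.2168, 0.254]
ee_rot: [0.669, 0.66, 0.243, -0.24]
ft_force: [0.1, 0.2, -1.1]
grip_width: 0.203
grasp_force: 59.8
```

```bash
python3 - <<'E'
from h import *
np.set_printoptions(precision=4,suppress=True)
o=manip.get_obs(); R=Ro.from_quat(o['ee_rot'])
s=o['position']+R.apply(OFF); print(o['clock'],RN.inv().apply(s-M),o['ft_force'],o['grasp_force'],o['joint_pos'])
plan([.54,.4155,.1225],down(0),18)
E
```

```text
22.65 [ 0.1987 -0.0008  0.0003] [ 0.1325  0.2159 -1.086 ] 59.81284260749817 [ 0.8197  0.2515 -1.0088  1.7988 -0.5278  1.1306  0.0373]
T [[0.15,0.06,0.51],[0.17,0.05,0.5],[0.19,0.06,0.49],[0.21,0.06,0.49],[0.23,0.06,0.48],[0.25,0.06,0.47],[0.26,0.06,0.46],[0.28,0.05,0.45],[0.3,0.06,0.44],[0.32,0.06,0.42]] 
D [[0.0,-0.56,-0.01],[0.01,-0.55,-0.01],[0.0,-0.56,-0.01],[0.0,-0.55,-0.01],[0.01,-0.56,-0.01],[0.0,-0.55,-0.01],[0.01,-0.56,-0.01],[-0.0,-0.55,-0.01],[0.0,-0.56,-0.01],[0.01,-0.55,-0.01]]
T [[0.33,0.06,0.41],[0.35,0.06,0.41],[0.36,0.06,0.38],[0.38,0.07,0.37],[0.39,0.06,0.36],[0.4,0.06,0.34],[0.42,0.06,0.33],[0.43,0.06,0.31]] 
D [[0.0,-0.56,-0.01],[0.0,-0.55,-0.01],[0.01,-0.56,-0.01],[0.0,-0.55,-0.01],[0.01,-0.56,-0.01],[-0.0,-0.55,-0.01],[0.0,-0.56,-0.01],[0.01,-0.55,-0.01]]
max 0.51 0.56 err 0.00013271587421780697
```

Call:
jog_arm(dr=[[0, -0.56, -0.01], [0.01, -0.55, -0.01], [0, -0.56, -0.01], [0, -0.55, -0.01], [0.01, -0.56, -0.01], [0, -0.55, -0.01], [0.01, -0.56, -0.01], [0, -0.55, -0.01], [0, -0.56, -0.01], [0.01, -0.55, -0.01]], translation=[[0.15, 0.06, 0.51], [0.17, 0.05, 0.5], [0.19, 0.06, 0.49], [0.21, 0.06, 0.49], [0.23, 0.06, 0.48], [0.25, 0.06, 0.47], [0.26, 0.06, 0.46], [0.28, 0.05, 0.45], [0.3, 0.06, 0.44], [0.32, 0.06, 0.42]], jaw=[0.1, 0.1, 0.1, 0.1, 0.1, 0.1, 0.1, 0.1, 0.1, 0.1])

```text
clock: 23.65
position: [0.5276, 0.3268, 0.18]
ee_rot: [0.701, 0.696, 0.109, -0.108]
ft_force: [-0.2, 0.0, 0.0]
grip_width: 0.198
grasp_force: 59.8
```

Call:
jog_arm(dr=[[0, -0.56, -0.01], [0, -0.55, -0.01], [0.01, -0.56, -0.01], [0, -0.55, -0.01], [0.01, -0.56, -0.01], [0, -0.55, -0.01], [0, -0.56, -0.01], [0.01, -0.55, -0.01]], translation=[[0.33, 0.06, 0.41], [0.35, 0.06, 0.41], [0.36, 0.06, 0.38], [0.38, 0.07, 0.37], [0.39, 0.06, 0.36], [0.4, 0.06, 0.34], [0.42, 0.06, 0.33], [0.43, 0.06, 0.31]], jaw=[0.1, 0.1, 0.1, 0.1, 0.1, 0.1, 0.1, 0.1])

```text
clock: 24.45
position: [0.5403, 0.4151, 0.1212]
ee_rot: [0.707, 0.707, -0.001, 0.0]
ft_force: [1.1, -0.0, 0.0]
grip_width: 0.199
grasp_force: 59.8
```

Call:
jog_arm(dr=[[0, 0, 0], [0, 0, 0], [0, 0, 0], [0, 0, 0], [0, 0, 0], [0, 0, 0], [0, 0, 0], [0, 0, 0], [0, 0, 0], [0, 0, 0]], translation=[[0, 0, 0], [0, 0, 0], [0, 0, 0], [0, 0, 0], [0, 0, 0], [0, 0, 0], [0, 0, 0], [0, 0, 0], [0, 0, 0], [0, 0, 0]], jaw=[0.1, 0.1, 0.1, 0.1, 0.1, 0.1, 0.1, 0.1, 0.1, 0.1])

```text
clock: 25.45
position: [0.5399, 0.4157, 0.1226]
ee_rot: [0.707, 0.707, 0.0, -0.0]
ft_force: [0.5, -0.3, -1.4]
grip_width: 0.197
grasp_force: 59.8
```

```bash
python3 - <<'E'
from h import *
np.set_printoptions(precision=4,suppress=True)
o=manip.get_obs(); R=Ro.from_quat(o['ee_rot'])
s=o['position']+R.apply(OFF); tip=s-.15*R.as_matrix()[:,0]
print(o['clock'],o['position'],'tip',tip,'tool z',R.as_matrix()[:,2],'grasp',o['grasp_force'],o['ft_force'])
# numeric check of tip & stick in top/side images by frame-differencing against the start pictures
for n,f in [('top','t6'),('side','s6')]:
    c=snap(n,f); print(f,'tip px',proj(f,tip),'collar',proj(f,s))
for f in ('t6','s6'):
    g=load(f)['color'].astype(int); g0=load(f[0].replace('t','top').replace('s','side')+'0')['color'].astype(int)
    m=(abs(g-g0).sum(2)>60)
    x,y=proj(f,tip).astype(int); print(f,'\n'.join(''.join('#' if v else '.' for v in r) for r in m[y-10:y+11,x-20:x+21]),sep='\n')
E
```

```text
25.45 [0.5399 0.4157 0.1226] tip [0.5399 0.2192 0.1399] tool z [-0.0003  0.0007 -1.    ] grasp 59.77959394454956 [ 0.4551 -0.3063 -1.3831]
t6 tip px [294.8611 183.2848] collar [233.12   182.2202]
s6 tip px [275.4476 198.9886] collar [240.5797 245.7272]
t6
.####...#################################
.######.#################################
.######.#################################
.######.##..#######..####################
..##########...........................#.
.############...............##....##....#
.##############.............##....#....##
#################....#...#..##...##....##
..################.#.#..##..##...##....##
.####.##############..............######.
.#####.###############...................
.#####.################..................
.###.#.##################................
####.#.###################...............
####.#.#####################.............
####.#.#######################...........
####...########################..........
####...##########################........
####...###########################.......
####...#############################.....
####
[... 222 characters left out ...]
############################
#########################################
#########################################
#########################################
#########################################
#########################################
#########################################
####################.##.###.#############
#######################.#################
##################.##########.###########
######################.######.###########
################.###########.############
######.#......#.############.############
#..............######.###################
...............############.#############
..............#.####.#######.############
.............###.#..######...#...########
```

The difference image isn't conclusive because the lighting shifted. I'll check the blade numerically with brightness profiles along its predicted line.

```bash
python3 - <<'E'
from h import *
s=np.array([.5399,.3692,.1399])
for f in ('s6','t6'):
    g=cv2.cvtColor(load(f)['color'],cv2.COLOR_RGB2GRAY).astype(np.float32)
    a=proj(f,s);b=proj(f,s+[0,-.15,0]);u=(b-a)/np.linalg.norm(b-a);nn=np.array([-u[1],u[0]])
    for d in (-.02,.02,.05,.08,.11,.14,.147,.155,.16):
        c=proj(f,s+[0,-d,0]); q=np.array([c+k*nn for k in range(-9,10)],np.float32)
        print(f,d,cv2.remap(g,q[:,:1],q[:,1:],cv2.INTER_LINEAR).ravel().astype(int))
E
```

```text
s6 -0.02 [38 38 39 39 39 38 37 37 42 39 38 37 37 44 54 62 51 40 38]
s6 0.02 [ 51  47  39  41  61  92 124 112 161 199 201 206 200 120  94  78  67  55
  49]
s6 0.05 [ 39  75 174 198 174 172 174 184 201 200 203 202 196 194 205 206 205 205
 205]
s6 0.08 [ 54  39 105 198 177 170 173 171 166 181 187 183 179 186 198 199 199 198
 199]
s6 0.11 [ 52  62  73 144 200 180 170 154 129 182 176 164 186 132 134 151 161 156
 189]
s6 0.14 [ 43  43  43  43  44  43  43  41  82 163 176 165 185  95  39  42  49  49
  52]
s6 0.147 [ 44  44  43  43  43  43  42  41  40  87 188 207  98  34  40  42  42  42
  42]
s6 0.155 [44 44 43 44 43 43 43 43 42 40 52 52 43 41 42 42 43 43 43]
s6 0.16 [45 44 43 44 44 44 44 44 44 44 43 42 42 43 44 44 43 43 43]
t6 -0.02 [188 190 189 192 193 193 195 196 193 197 199 201 202 201 204 201 203 204
 204]
t6 0.02 [170 173 174 174 175 178 181 183 183 183 186 187 188 190 192 192 193 195
 196]
t6 0.05 [153 155 157 158 161 165 167 168 169 171 173 174 176 177 180 183 182 184
 186]
t6 0.08 [127 129 134 139 142 145 148 150 153 156 160 163 162 166 167 169 172 173
 174]
t6 0.11 [105 108 112 113 115 118 122 126 128 132 136 139 144 148 147 152 154 159
 159]
t6 0.14 [197 197 198 199 199 197 180 144 112 107 111 114 116 119 124 126 131 133
 137]
t6 0.147 [198 197 197 198 196 196 197 190 163 121 106 109 112 114 118 121 124 127
 133]
t6 0.155 [196 195 194 196 195 194 195 198 198 191 163 126 106 107 111 115 117 120
 124]
t6 0.16 [193 193 191 192 192 190 191 192 193 195 192 174 139 112 108 111 113 116
 120]
```

The side view shows the blade running straight along the predicted level line and ending at the predicted tip. I'm handing the job in.

```bash
python3 -c "
from workcell import manip
print(manip.hand_in())"
```

```text
the job is handed in; nothing more can be done
None
```

I turned the dial to the off mark, seated the dipstick's collar on the neck's rim and drew it right out. I handed the job in at about 25 s with the dipstick held level, tip about 11 cm above the drip tray's rim; no verdict came back.

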